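# Dispense one valve ball and hold it out in the dish

### The job

Serve one valve ball: press the ball feeder's pedal down to its stop once, so that one ball runs into the dish below, and let the pedal up again. When the ball has settled, take the dish by its side grip, draw it out from under the chute and, keeping it level with the ball in the middle, turn it a quarter turn so that the grip points to the robot's side, square with the ribbed counter mat. Finish while holding it still and level about 10 cm above the middle of the mat, the ball in its centre: do not put it down or let go, and leave the other goods where they lie.

Things in the scene. Friction and masses are not known exactly. Their poses are not given: they have to be found in the camera images.
- feeder: Grey sheet-metal ball feeder fixed to the counter: two-rail chute with low cheeks, 42 mm wide, sloping 11 degrees, on a base plate. Origin on the counter under the foremost ball; x points up the chute (balls run out to -x), z up. Open lower end at x = -38 mm, its lowest edge 49 mm above the counter; upper end at x = 173 mm, 120 mm high. The pedal stands out at +y, the robot's side.
- pedal (a joint): Spring pedal's angle, rad: 0 up (rest), 0.55 down on its stop; springs back by itself. Hinge along the feeder's y at x = 4, z = 61 mm. 3 N on the pad starts it, 7 N holds it at the stop. Fully down, it lets only the foremost ball roll out (0.3 s) and holds back the next; let up, the row moves down one place, so a second press would let out another ball.
- pedal_pad (a point): Centre of the top of the ribbed black pedal pad, 40 mm (feeder x) x 36 mm (y), 7 mm thick, 58 mm from the hinge towards the feeder's -x and 85 mm to +y of the chute's middle. About 74 mm above the counter at rest; it swings down 32 mm to the stop, moving less than 5 mm sideways.
- ball_a: The foremost of four equal black rubber valve balls, 30 mm across, about 20 g, waiting in a row in the chute. Origin at the ball's centre.
- ball_b: The next ball in the chute, right behind the foremost one; same size. Origin at its centre. It must stay in the feeder.
- dish: Shallow round aluminium dished plate, 120 mm across, rim 23 mm high, about 120 g, on the counter below the chute's end. Inside it falls to the centre (5 degrees near the middle), so a resting ball lies in the middle, its centre 20 mm above the underside. Origin: centre of the underside; z up. A grey plastic grip stands out to the dish's -x; at the start it points away from the feeder.
- dish_grip (a point): Middle of the dish's grip: a bar 56 mm long (along the dish's x), 18 mm wide (y) and 20 mm high, from 15 to 35 mm above the dish's underside. This point is 96 mm from the dish's centre and 25 mm above its underside.
- counter_mat: Flat black ribbed rubber mat fixed to the counter, 170 mm (x, away from the robot) x 220 mm (y), 3 mm thick. Origin at the centre of its underside; x points away from the robot, so that its near edge is at x = -85 mm.
- elbow: Loose black barbed pipe elbow, two legs of 44 mm, 27 mm thick; leave it alone. Origin under its corner.
- tee: Loose black barbed pipe tee, 88 mm across with a 44 mm branch, 27 mm thick; leave it alone. Origin under the junction.
- tape_roll: Roll of white thread-seal tape lying flat, 58 mm across, 13 mm high; leave it alone. Origin at the centre of its underside.
Mind the look-alikes: they are no part of the job. What is shaped like the ball_a but pink is not meant.

How it is judged:
By the outcome, as a careful person would: the job done as asked, in the order asked, and still so for the second after the job is handed in, while the arm keeps its last pose, push and grip.
It also fails if it takes over 67 s, if anything falls off the work surface, if the arm or the gripper's body presses on something with over 40 N, if the wrist force passes 120 N, or if a joint passes its speed limit or range.

### The arm

A 6-joint arm with a two-finger parallel gripper is mounted at the origin on the work surface. World frame = base frame: x ahead of the robot, y to its left, z up, the work surface at z = 0. Lengths are in m, angles in rad, forces in N, time in s.
With the tool pointing down it reaches from about 0.225 to 0.725 m from the base axis. Payload 3.1 kg.
Tool frame: the origin (TCP) lies between the finger pads; the fingertips stand 17 mm ahead of it and the grasp point (between the pads) lies 2 mm behind it; z points along the fingers, y is the line along which they close (so a half turn about z gives the same grasp; the last joint's range is limited). The gripper opens to 85 mm and grips with 20 to 120 N. Pads are 22 mm wide; open, the fingers measure 114 mm over their backs; the gripper's body (76 mm by 85 mm) begins 54 mm behind the grasp point. The pads swing forward as they close: fully open they stand 13 mm farther back than shut.
Start: joints at [-1.434, 0.048, 0.099, 1.622, 0, 1.443], TCP at [0.137, -0.507, 0.248] pointing down, gripper open.
Joint ranges: [-2.91, 2.91], [-0.99, 1.94], [-1.21, 1.42], [-2.12, 2.29], [-1.49, 1.47], [-3.14, 3.14]. Speed limits (rad/s): [2.79, 2.79, 3.14, 3.14, 3.14, 3.14].

### API

Orientations are given as a rotation vector (axis times angle).
In Python, from station import r gives the robot as it stands.
- The arm moves only by the tool move_arm, never from a script. Its argument "rows" is a list of rows, each a list of 3 entries, a list of its own where there are three numbers: the shift along the tool's x, y, z in m, then the turn about the tool's z in rad, then the finger opening in m, from 0 to 0.0854. In form: [[[tx, ty, tz], spin, fingers], ...]. A call has 1 to 20 rows; each row shifts and turns the commanded pose from where the row before left it, along the tool's axes as they then stand; what a row does not reach is not made up. A row lasts 1/8 s, in which the tool goes at most 62.5 mm and 10.7 degrees, less where a joint would pass 70% of its speed; a pose out of reach is approached as far as the arm can. A call with a gripper value outside its range is refused whole. The fingers move at their own pace and stop on an object; "newtons" is the grip in N (left out, the last holds). Time passes only in rows, so rows that do not move let the fingers close. It gives the time, the measured TCP pose, the force, the opening and the grip force at its end, in the units of the state.
- r.observe(): the state, without advancing time (a new reading comes with each control period).
- r.camera(name): name is "scene" or "top"; returns the picture (480x640x3 uint8, red, green, blue); there is no depth.
- r.camera_info(name): a dict with "fx", "fy", "cx", "cy" (pixels), "R" (3x3) and "t" (3): a world point X has camera coordinates R X + t. Camera axes: x right, y down, z forward; pixel columns grow to the right and rows downward; lengths in m; the calibration is good to about 2 mm. A picture is of the moment at which its call begins. camera_info takes no time and is no camera call.
- r.hand_in(): hands the job in; it is judged then, once.
The state is a dict: "time_s": time; "joints": joint angles; "qd": joint speeds; "effort": joint torques, N m; "ee_pos": TCP position; "tcp_rot": TCP orientation; "ft_force": force on the tool from outside, world axes, zero at the start; "moment": the same for the moment, N m; "finger_gap": opening from 0.0 (shut) to 1.0 (fully open); "grip_force": force on a finger pad.
Only numpy, scipy, OpenCV 4.12 (cv2) and the standard library are available. Lean on these libraries where they do the work, as an engineer would, in place of code of your own. Each camera call takes 0.05 s, during which the arm holds its last target. There are 200 camera calls.

## Working session

There is one attempt and no reset: what is moved stays moved. The work goes in short steps, Python scripts to look and compute and a tool call to move; the robot and the scene stay as the last step left them, time stands still between calls to the robot, and variables do not carry over. Pictures are saved under pics/ and viewed, at most 10 in all, crops included, and the job is handed in when it is done.

Besides the shell and the picture viewer there is one more tool, called after "Emit:" as name([rows], argument=value, ...), one row to a line, values as JSON. move_arm: Moves the arm, as the interface text tells. Its arguments: {"type":"object","properties":{"rows":{"type":"array"},"newtons":{"type":"number"}},"required":["rows"]}

```bash
mkdir -p pics; ls
python3 - <<'E'
from station import r
import cv2
for n in("scene","top"):
    cv2.imwrite(f"pics/{n}0.png",r.camera(n)[:,:,::-1]); print(r.camera_info(n))
o=r.observe(); print(o)
E
```

```text
pics
{'fx': 487.1709780204406, 'fy': 487.1709780204406, 'cx': 318.26707278845055, 'cy': 246.13871382530596, 'R': array([[-0.51731031,  0.85547282,  0.02358588],
       [ 0.5396256 ,  0.34745814, -0.76686183],
       [-0.66422455, -0.38397799, -0.64137871]]), 't': array([ 0.36736642, -0.23213353,  1.24539316])}
{'fx': 525.116315316798, 'fy': 525.116315316798, 'cx': 318.4428306233719, 'cy': 239.36889702097616, 'R': array([[ 0.01263609, -0.99983156, -0.01331102],
       [-0.99872598, -0.01196948, -0.04902201],
       [ 0.04885442,  0.0139135 , -0.998709  ]]), 't': array([-0.09262972,  0.59174998,  1.1990802 ])}
{'time_s': 0.1, 'joints': array([-1.43384783e+00,  4.86977018e-02,  9.77258116e-02,  1.62203087e+00,
       -5.08813987e-06,  1.44301474e+00]), 'qd': array([ 0.00088044, -0.00152723,  0.00099289,  0.00066096,  0.00012645,
       -0.00133584]), 'effort': array([ 1.77239326e-03, -3.39851153e+01,  3.20935643e+01,  1.58552779e-02,
       -1.48367271e-04,  3.88011756e-06]), 'ee_pos': array([ 0.1372873 , -0.50617501,  0.24720889]), 'tcp_rot': array([-3.11192458e+00, -4.14332633e-01,  2.38611688e-05]), 'ft_force': array([-0.55260901,  0.01452079,  0.20250655]), 'moment': array([ 0.0213568 , -0.0529415 , -0.00971281]), 'grip_force': 0.0, 'finger_gap': 1.0005408533524511}
```

View pics/scene0.png

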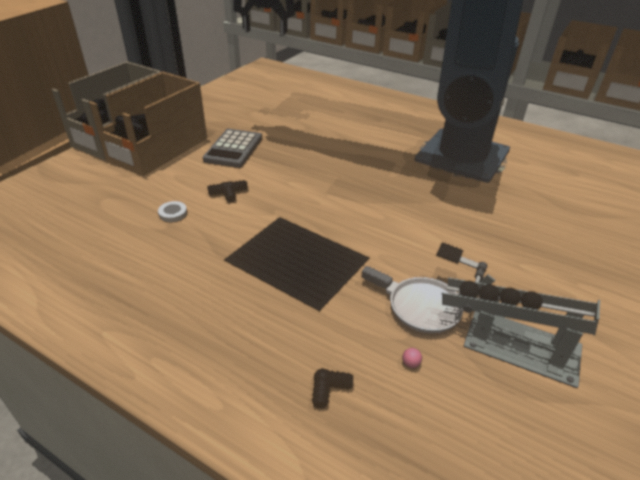

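View pics/top0.png

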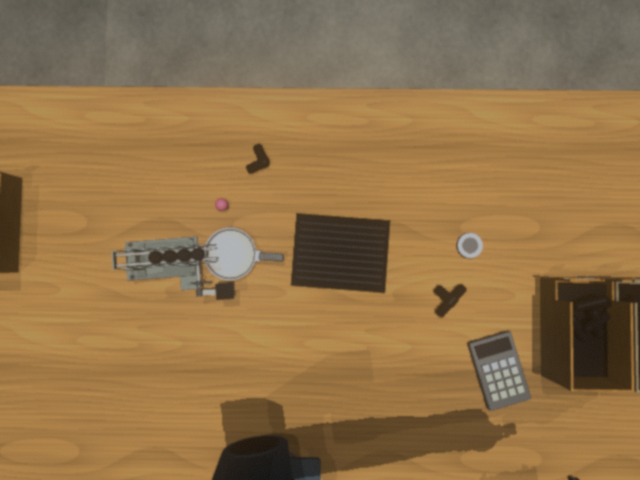

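Scene view: feeder at (520,310) with four black balls at (468–532, 290–300), dish (427,305) with its grip at (377,279), pedal pad (449,253) and mat (298,262). The pink ball at (412,357) is the decoy.
Top view: dish (230,254), grip (270,257), pad (225,291), mat (341,253). The balls are at (156–198,256), and ball_a is the one nearest the dish (198,254).

```bash
cat > h.py <<'E'
import numpy as np, cv2
from station import r
def ray(n,px,z):
    c=r.camera_info(n);R=c["R"];t=c["t"]
    d=R.T@np.array([(px[0]-c["cx"])/c["fx"],(px[1]-c["cy"])/c["fy"],1]);o=-R.T@t
    return o+d*(z-o[2])/d[2]
def proj(n,X):
    c=r.camera_info(n);p=c["R"]@np.array(X)+c["t"];return np.array([c["cx"]+c["fx"]*p[0]/p[2],c["cy"]+c["fy"]*p[1]/p[2]])
def tri(pa,pb):
    A=[];b=[]
    for n,px in(("scene",pa),("top",pb)):
        o=ray(n,px,0);d=ray(n,px,.1)-o;d/=np.linalg.norm(d);P=np.eye(3)-np.outer(d,d);A.append(P);b.append(P@o)
    return np.linalg.solve(sum(A),sum(b))
def blob(img,lo,hi,box):
    x0,y0,x1,y1=box;h=cv2.cvtColor(img,cv2.COLOR_RGB2HSV)[y0:y1,x0:x1]
    m=cv2.inRange(h,lo,hi);k,l,s,c=cv2.connectedComponentsWithStats(m)
    i=1+s[1:,4].argmax();M=(l==i).astype(np.uint8);ct=max(cv2.findContours(M,0,1)[0],key=len)+[x0,y0]
    return c[i]+[x0,y0],s[i,4],ct
E
python3 - <<'E'
from h import *
T=r.camera("top");S=r.camera("scene")
c,a,ct=blob(T,(0,0,0),(179,255,60),(285,205,400,300));q=cv2.minAreaRect(ct);print("mat",c,a,q)
B=cv2.boxPoints(q);W=[ray("top",p,.003) for p in B];print(np.round(W,4),np.mean(W,0))
c,a,ct=blob(T,(0,0,0),(179,255,60),(214,280,240,302));print("pad top",c,a,ray("top",c,.074)); pt=c
c,a,ct=blob(S,(0,0,0),(179,255,60),(430,238,466,268));print("pad scene",c,a,ray("scene",c,.074),tri(c,pt))
c,a,ct=blob(T,(0,0,110),(179,70,255),(200,222,262,285));print("dish",c,a,cv2.minEnclosingCircle(ct))
im=cv2.resize(T[190:310,110:300],None,fx=4.2,fy=4.2,interpolation=cv2.INTER_CUBIC)[:,:,::-1];cv2.imwrite("pics/c1.png",im)
im=cv2.resize(S[225:385,350:560],None,fx=3.7,fy=3.7,interpolation=cv2.INTER_CUBIC)[:,:,::-1];cv2.imwrite("pics/c2.png",im)
E
```

```text
mat [341.02858845 253.20309708] 3358 ((340.02484130859375, 252.63966369628906), (90.68114471435547, 53.14960861206055), 3.9451863765716553)
[[ 0.5074 -0.027   0.003 ]
 [ 0.631  -0.0337  0.003 ]
 [ 0.6189 -0.2448  0.003 ]
 [ 0.4956 -0.2371  0.003 ]] [ 0.56322907 -0.13564632  0.003     ]Traceback (most recent call last):
  File "<stdin>", line 5, in <module>
  File "h.py", line 17, in blob
    i=1+s[1:,4].argmax();M=(l==i).astype(np.uint8);ct=max(cv2.findContours(M,0,1)[0],key=len)+[x0,y0]
        ~~~~~~~~~~~~~~^^
ValueError: attempt to get argmax of an empty sequence
```

Run:
```python
from h import *
T=r.camera("top");S=r.camera("scene")
for p in((225,291),(320,253),(321,250)): print(p,T[p[1],p[0]])
c1=T[190:310,110:300];c2=S[225:385,350:560]
cv2.imwrite("pics/c1.png",cv2.resize(c1,None,fx=4.2,fy=4.2,interpolation=cv2.INTER_CUBIC)[:,:,::-1])
cv2.imwrite("pics/c2.png",cv2.resize(c2,None,fx=3.7,fy=3.7,interpolation=cv2.INTER_CUBIC)[:,:,::-1])
def f(*a):
    try: return blob(*a)
    except Exception as e: print("none",a[1:]);return [0,0],0,None
c,a,ct=f(T,(0,0,0),(179,255,75),(285,205,400,300));q=cv2.minAreaRect(ct);print("mat",c,a,q)
W=[ray("top",p,.003) for p in cv2.boxPoints(q)];print(np.round(W,4),np.mean(W,0))
c,a,ct=f(T,(0,0,0),(179,255,75),(214,280,240,302));print("pad top",c,a,ray("top",c,.074)); pt=c
c,a,ct=f(S,(0,0,0),(179,255,75),(430,238,466,268));print("pad scene",c,a,ray("scene",c,.074),tri(c,pt))
c,a,ct=f(T,(0,0,110),(179,70,255),(200,222,262,285));print("dish",c,a,cv2.minEnclosingCircle(ct))
```

```text
(225, 291) [63 52 40]
(320, 253) [54 45 35]
(321, 250) [59 51 42]
mat [340.14443084 252.54192166] 6536 ((340.1177062988281, 252.56549072265625), (92.58574676513672, 70.79863739013672), 4.316027641296387)
[[ 0.488  -0.0234  0.003 ]
 [ 0.6526 -0.0334  0.003 ]
 [ 0.6388 -0.2489  0.003 ]
 [ 0.4747 -0.2376  0.003 ]] [ 0.56352117 -0.13585957  0.003     ]
pad top [224.54201681 290.41176471] 238 [0.47552672 0.11806484 0.074     ]
pad scene [449.41666667 252.66666667] 264 [0.47856683 0.12032469 0.074     ] [0.47519187 0.11915782 0.07101475]
dish [230.47232143 253.52142857] 2240 ((230.5, 252.0), 31.29306983947754)
```

View pics/c1.png

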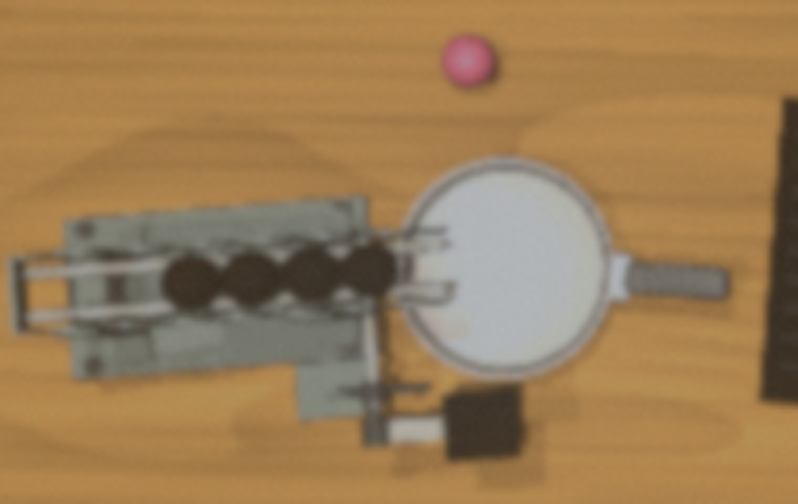

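View pics/c2.png

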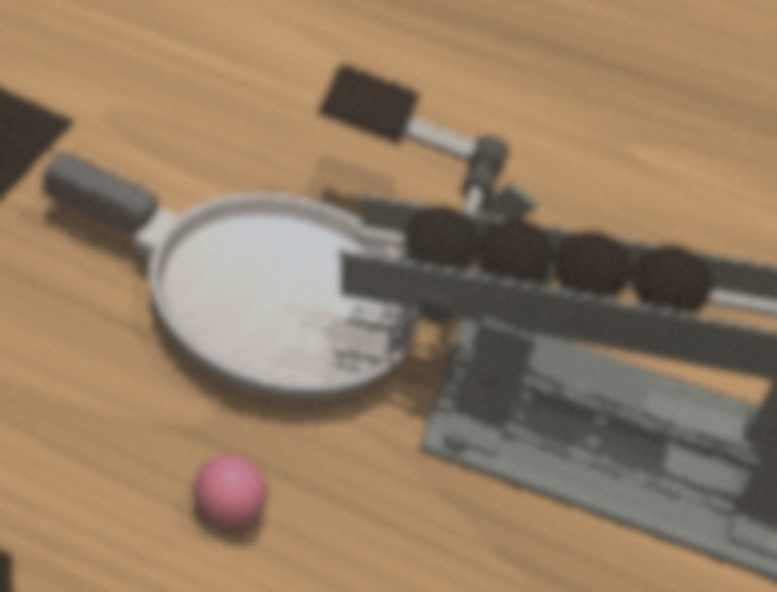

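Enlarged crops: four black balls at c1 (190,283), (250,278), (313,273) and (373,268). The last is foremost, nearest the dish, so it is ball_a; the pink one at (469,60) is the decoy. In c1 the dish centre is (508,267), the grip runs (630,276)–(728,283), and the pad centre is (483,424).

Run:
```python
from h import *
f=lambda x,y:(110+(x+.5)/4.2-.5,190+(y+.5)/4.2-.5)
g=lambda x,y:(350+(x+.5)/3.7-.5,225+(y+.5)/3.7-.5)
L=[("dish",(508,267),.023),("gin",(630,275.5),.035),("gend",(728,283),.035),("pad",(483,424),.074),("b0",(373,268),.064),("b3",(190,283),.082)]
for n,p,z in L: print(n,ray("top",f(*p),z).round(4))
for n,p,z in [("dish",(281,293),.023),("gend",(62,172),.03),("gin",(140,208),.03),("pad",(369,102),.074)]: print("S",n,ray("scene",g(*p),z).round(4))
```

```text
dish [0.5582 0.1158 0.023 ]
gin [0.5542 0.0474 0.035 ]
gend [ 0.5508 -0.0056  0.035 ]
pad [0.4752 0.1179 0.074 ]
b0 [0.556  0.1798 0.064 ]
b3 [0.5467 0.2708 0.082 ]
S dish [0.5637 0.1195 0.023 ]
S gend [0.5525 0.0029 0.03  ]
S gin [0.5549 0.0448 0.03  ]
S pad [0.4774 0.1198 0.074 ]
```

Emit:
move_arm([
  [[0, 0, 0], -0.18, 0],
  [[0, 0, 0], -0.18, 0],
  [[0, 0, 0], -0.18, 0],
  [[0, 0, 0], -0.18, 0],
  [[0, 0, 0], -0.18, 0],
  [[0, 0, 0], -0.18, 0],
  [[0, 0, 0], -0.18, 0],
  [[0, 0, 0], -0.18, 0],
  [[0, 0, 0], -0.18, 0],
  [[0, 0, 0], -0.18, 0],
  [[0, 0, 0], -0.18, 0],
  [[0, 0, 0], -0.18, 0],
  [[0, 0, 0], -0.18, 0],
  [[0, 0, 0], -0.18, 0],
  [[0, 0, 0], -0.18, 0],
  [[0, 0, 0], -0.18, 0],
  [[0, 0, 0], -0.18, 0],
  [[0, 0, 0], -0.18, 0],
  [[0, 0, 0], -0.18, 0],
  [[0, 0, 0], -0.18, 0],
])

```text
time_s: 2.8
ee_pos: [0.1374, -0.5066, 0.2482]
tcp_rot: [-1.12, 2.935, 0.0]
ft_force: [0.5, -0.8, 0.3]
finger_gap: -0.002
grip_force: 0.0
```

Emit:
move_arm([
  [[0, 0, 0], -0.18, 0],
  [[0, 0, 0], -0.18, 0],
  [[0, 0, 0], -0.18, 0],
  [[0, 0, 0], -0.18, 0],
  [[0, 0, 0], -0.064, 0],
  [[-0.02, -0.009, 0], 0, 0],
  [[-0.043, -0.02, 0], 0, 0],
  [[-0.043, -0.02, 0], 0, 0],
  [[-0.043, -0.02, 0], 0, 0],
  [[-0.043, -0.02, 0], 0, 0],
  [[-0.043, -0.02, 0], 0, 0],
  [[-0.043, -0.02, 0], 0, 0],
  [[-0.043, -0.02, 0], 0, 0],
  [[-0.043, -0.02, 0], 0, 0],
  [[-0.043, -0.02, 0], 0, 0],
  [[-0.043, -0.02, 0], 0, 0],
  [[-0.043, -0.02, 0], 0, 0],
  [[-0.043, -0.02, 0], 0, 0],
  [[-0.043, -0.02, 0], 0, 0],
  [[-0.043, -0.02, 0], 0, 0],
])

```text
time_s: 5.3
ee_pos: [0.4659, 0.0972, 0.2484]
tcp_rot: [-2.15, 2.29, -0.001]
ft_force: [0.8, -1.3, 0.0]
finger_gap: -0.003
grip_force: 0.0
```

```bash
cat > w.py <<'E'
from h import *
import sys
from scipy.spatial.transform import Rotation as Ro
def where(target=None):
    o=r.observe();R=Ro.from_rotvec(o["tcp_rot"]).as_matrix();yaw=np.degrees(np.arctan2(R[1,0],R[0,0]))
    print("t",round(o["time_s"],2),"pos",o["ee_pos"].round(4),"yaw",round(yaw,2),"z",R[:,2].round(3),"F",o["ft_force"].round(2),"gap",round(o["finger_gap"]*.0854,4),"grip",round(o["grip_force"],1),"j",o["joints"].round(2))
    if target is not None: print("shift tool",(R.T@(np.array(target)-o["ee_pos"])).round(4))
if __name__=="__main__": where([float(a) for a in sys.argv[1:4]] if len(sys.argv)>3 else None)
E
python3 w.py 0.476 0.1185 0.107
```

```text
t 5.3 pos [0.4659 0.0972 0.2484] yaw -93.62 z [ 0.001 -0.    -1.   ] F [ 0.75 -1.27  0.01] gap -0.0002 grip 0.0 j [ 0.06 -0.08 -0.03  1.62 -0.   -1.44]
shift tool [-0.0219 -0.0086  0.1414]
```

Emit:
move_arm([
  [[-0.011, -0.0045, 0.01], 0, 0],
  [[-0.011, -0.0045, 0.03], 0, 0],
  [[0, 0, 0.04], 0, 0],
  [[0, 0, 0.04], 0, 0],
  [[0, 0, 0.02], 0, 0],
  [[0, 0, 0], 0, 0],
  [[0, 0, 0], 0, 0],
])

```text
time_s: 6.18
ee_pos: [0.4761, 0.1167, 0.1093]
tcp_rot: [-2.148, 2.291, -0.001]
ft_force: [1.3, -0.7, -0.6]
finger_gap: 0.002
grip_force: 0.0
```

Run:
```python
from w import *
where([0.476,.1185,.107])
S=r.camera("scene");T=r.camera("top")
a=cv2.resize(S[200:320,370:500],(390,360),interpolation=2);b=cv2.resize(T[230:350,170:300],(390,360),interpolation=2)
cv2.imwrite("pics/p1.png",np.hstack([a,b])[:,:,::-1])
```

```text
t 6.17 pos [0.4761 0.1167 0.1093] yaw -93.68 z [ 0.001 -0.    -1.   ] F [ 1.26 -0.66 -0.62] gap 0.0001 grip 0.0 j [ 0.1  -0.03 -0.25  1.34 -0.   -1.4 ]
shift tool [-0.0018  0.0003  0.0023]
```

View pics/p1.png

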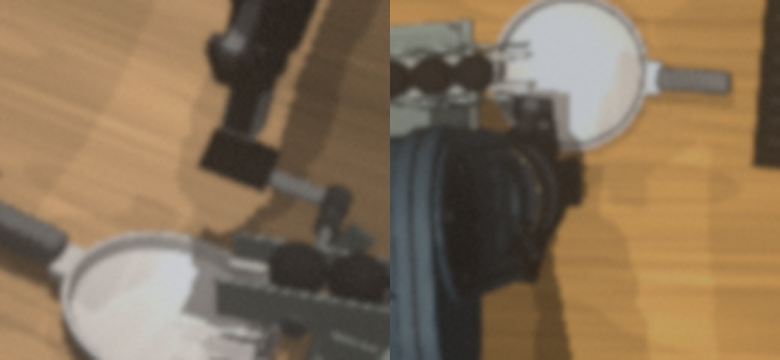

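Left half: the shut fingertips stand right over the pad (240,155). The right half agrees. Now I'll press.

Emit:
move_arm([
  [[-0.001, 0, 0.008], 0, 0],
  [[0, 0, 0.008], 0, 0],
  [[0, 0, 0.008], 0, 0],
  [[0, 0, 0.008], 0, 0],
  [[0, 0, 0.008], 0, 0],
  [[0, 0, 0.004], 0, 0],
  [[0, 0, 0], 0, 0],
  [[0, 0, 0], 0, 0],
])

```text
time_s: 7.28
ee_pos: [0.4761, 0.1184, 0.0648]
tcp_rot: [-2.149, 2.29, 0.0]
ft_force: [-0.4, -2.6, 5.3]
finger_gap: -0.001
grip_force: 3.1
```

Emit:
move_arm([
  [[0, 0, 0.003], 0, 0],
  [[0, 0, 0.002], 0, 0],
  [[0, 0, 0], 0, 0],
])

```text
time_s: 7.65
ee_pos: [0.4762, 0.119, 0.0617]
tcp_rot: [-2.149, 2.288, 0.001]
ft_force: [-3.7, -0.9, 14.1]
finger_gap: -0.001
grip_force: 6.6
```

Emit:
move_arm([
  [[0, 0, 0], 0, 0],
  [[0, 0, 0], 0, 0],
  [[0, 0, 0], 0, 0],
])

```text
time_s: 8.02
ee_pos: [0.4762, 0.119, 0.0617]
tcp_rot: [-2.149, 2.288, 0.001]
ft_force: [-4.1, -1.0, 14.6]
finger_gap: 0.003
grip_force: 6.6
```

Run:
```python
from w import *
where()
S=r.camera("scene")
cv2.imwrite("pics/p2.png",cv2.resize(S[230:350,370:570],None,fx=3,fy=3,interpolation=2)[:,:,::-1])
```

```text
t 8.03 pos [0.4762 0.119  0.0617] yaw -93.61 z [ 0.002  0.002 -1.   ] F [-4.14 -0.99 14.61] gap 0.0002 grip 6.6 j [ 0.11  0.   -0.32  1.25  0.   -1.4 ]
```

View pics/p2.png

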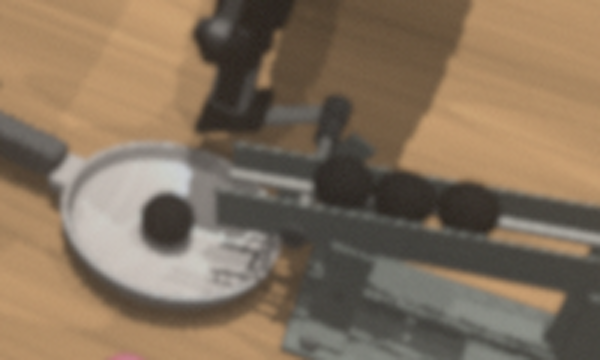

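The ball lies in the dish at (167,220) and three remain in the chute. Next I let the pedal up and go above the grip.

Emit:
move_arm([
  [[0, 0, -0.008], 0, 0],
  [[0, 0, -0.012], 0, 0],
  [[0, 0, -0.02], 0, 0],
  [[0, 0, -0.03], 0, 0],
  [[0, 0, -0.03], 0, 0],
  [[0, 0, -0.02], 0, 0],
  [[0.01, -0.008, 0], 0, 0.06],
  [[0.025, -0.022, 0], 0, 0.06],
  [[0.025, -0.022, 0], 0, 0.06],
  [[0.025, -0.022, 0], 0, 0.06],
  [[0.01, -0.009, 0], 0, 0.06],
  [[0, 0, 0.02], 0, 0.06],
  [[0, 0, 0.03], 0, 0.06],
  [[0, 0, 0.03], 0, 0.06],
  [[0, 0, 0], 0, 0.06],
  [[0, 0, 0], 0, 0.06],
])

```text
time_s: 10.07
ee_pos: [0.5526, 0.0183, 0.0998]
tcp_rot: [-2.15, 2.29, 0.0]
ft_force: [0.2, 0.5, 0.8]
finger_gap: 0.702
grip_force: 0.0
```

Run:
```python
from w import *
where([.5528,.0192,.027])
S=r.camera("scene");T=r.camera("top")
a=cv2.resize(S[210:330,340:470],(390,360),interpolation=2);b=cv2.resize(T[200:320,180:310],(390,360),interpolation=2)
cv2.imwrite("pics/p3.png",np.hstack([a,b])[:,:,::-1])
```

```text
t 10.07 pos [0.5526 0.0183 0.0998] yaw -93.62 z [ 0.  0. -1.] F [0.16 0.48 0.79] gap 0.06 grip 0.0 j [-0.09  0.14 -0.1   1.33  0.   -1.6 ]
shift tool [-0.0009 -0.0001  0.0728]
```

View pics/p3.png

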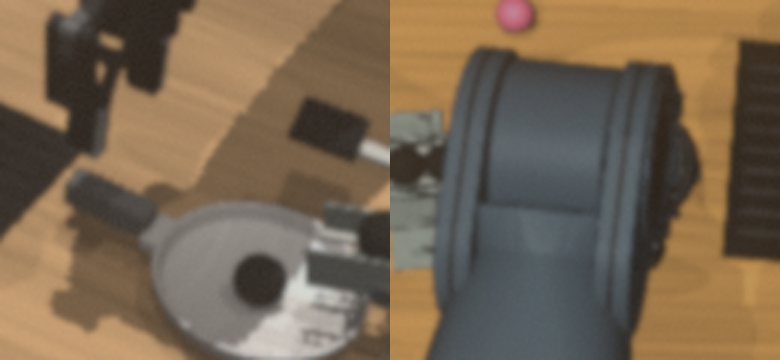

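The ball is in the dish (258,280), the pedal is up (330,130), and the fingers are above the grip (110,205). Next: descend and grip.

Emit:
move_arm([
  [[0, 0, 0.01], 0, 0.06],
  [[0, 0, 0.015], 0, 0.06],
  [[0, 0, 0.015], 0, 0.06],
  [[0, 0, 0.015], 0, 0.06],
  [[0, 0, 0.01], 0, 0.06],
  [[0, 0, 0.007], 0, 0.06],
  [[0, 0, 0], 0, 0.05],
  [[0, 0, 0], 0, 0.045],
  [[0, 0, 0], 0, 0.04],
  [[0, 0, 0], 0, 0.036],
  [[0, 0, 0], 0, 0.032],
  [[0, 0, 0], 0, 0.028],
  [[0, 0, 0], 0, 0.025],
], newtons=60)

```text
time_s: 11.8
ee_pos: [0.5525, 0.018, 0.0273]
tcp_rot: [2.15, -2.291, -0.0]
ft_force: [-0.3, 0.9, -0.1]
finger_gap: 0.29
grip_force: 0.0
```

Run:
```python
from w import *
where([.5528,.0192,.027])
S=r.camera("scene")
c,a,ct=blob(S,(0,0,0),(179,255,70),(400,285,445,320));print("ball",c,a,ray("scene",c,.02))
```

```text
t 11.8 pos [0.5525 0.018  0.0273] yaw -93.64 z [-0.  0. -1.] F [-0.29  0.91 -0.13] gap 0.0248 grip 0.0 j [-0.09  0.19 -0.19  1.19 -0.   -1.6 ]
shift tool [-0.0012 -0.0002  0.0003]
ball [425.87244898 303.32653061] 196 [0.5594461  0.11883415 0.02      ]
```

Emit:
move_arm([
  [[0, 0, 0], 0, 0.022],
  [[0, 0, 0], 0, 0.02],
  [[0, 0, 0], 0, 0.018],
  [[0, 0, 0], 0, 0.016],
  [[0, 0, 0], 0, 0.012],
  [[0, 0, 0], 0, 0.005],
  [[0, 0, 0], 0, 0],
  [[0, 0, 0], 0, 0],
], newtons=60)

```text
time_s: 12.85
ee_pos: [0.5525, 0.018, 0.0273]
tcp_rot: [2.15, -2.291, -0.0]
ft_force: [-1.4, -0.7, 2.1]
finger_gap: 0.194
grip_force: 60.1
```

Emit:
move_arm([
  [[0, 0, 0], 0, 0],
  [[0, 0, -0.0005], 0, 0],
  [[0, 0, -0.001], 0, 0],
  [[0, 0, -0.0015], 0, 0],
  [[0, 0, -0.0015], 0, 0],
  [[0, 0, -0.0015], 0, 0],
  [[0, 0, -0.001], 0, 0],
  [[0, 0, 0], 0, 0],
  [[0, 0, 0], 0, 0],
], newtons=80)

```text
time_s: 13.98
ee_pos: [0.5525, 0.018, 0.0343]
tcp_rot: [2.15, -2.291, -0.0]
ft_force: [0.7, 0.4, -1.2]
finger_gap: 0.193
grip_force: 80.8
```

Run:
```python
from w import *
where()
S=r.camera("scene")
c,a,ct=blob(S,(0,0,0),(179,255,70),(400,280,445,320));print("ball",c,a,ray("scene",c,.027))
cv2.imwrite("pics/p4.png",cv2.resize(S[230:350,340:500],None,fx=4,fy=4,interpolation=2)[:,:,::-1])
```

```text
t 13.97 pos [0.5525 0.018  0.0343] yaw -93.65 z [-0.  0. -1.] F [ 0.69  0.36 -1.21] gap 0.0165 grip 80.8 j [-0.09  0.18 -0.18  1.2   0.   -1.6 ]
ball [426.21182266 300.68472906] 203 [0.56034456 0.11855839 0.027     ]
```

View pics/p4.png

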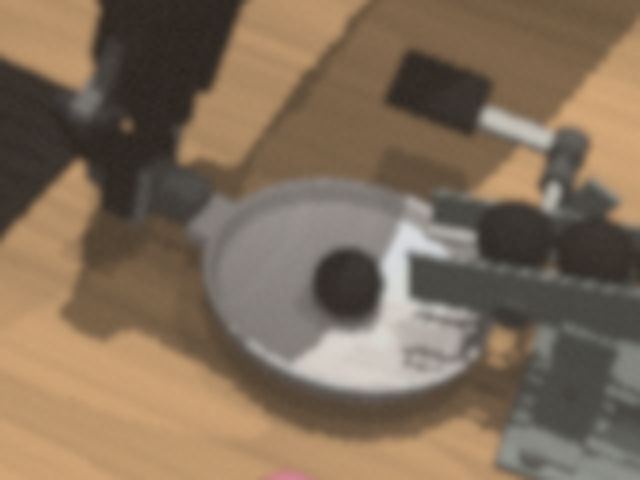

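The dish is gripped and lifted level, with the ball central (347,284). Next I draw it out.

Emit:
move_arm([
  [[0.001, 0, 0], 0, 0],
  [[0.002, 0, 0], 0, 0],
  [[0.003, 0, 0], 0, 0],
  [[0.004, 0, 0], 0, 0],
  [[0.005, 0, 0], 0, 0],
  [[0.006, 0, 0], 0, 0],
  [[0.007, 0, 0], 0, 0],
  [[0.008, 0, 0], 0, 0],
  [[0.008, 0, 0], 0, 0],
  [[0.008, 0, 0], 0, 0],
  [[0.007, 0, 0], 0, 0],
  [[0.006, 0, 0], 0, 0],
  [[0.005, 0, 0], 0, 0],
  [[0.004, 0, 0], 0, 0],
  [[0.003, 0, 0], 0, 0],
  [[0.002, 0, 0], 0, 0],
  [[0.001, 0, 0], 0, 0],
])

```text
time_s: 16.15
ee_pos: [0.5475, -0.0619, 0.0343]
tcp_rot: [-2.15, 2.291, 0.0]
ft_force: [-0.2, 0.4, -1.2]
finger_gap: 0.191
grip_force: 80.8
```

Emit:
move_arm([
  [[0, 0, -0.001], 0, 0],
  [[0, 0, -0.002], 0, 0],
  [[0, 0, -0.003], 0, 0],
  [[0, 0, -0.004], 0, 0],
  [[0, 0, -0.005], 0, 0],
  [[0, 0, -0.006], 0, 0],
  [[0, 0, -0.008], 0, 0],
  [[0, 0, -0.009], 0, 0],
  [[0, 0, -0.01], 0, 0],
  [[0, 0, -0.01], 0, 0],
  [[0, 0, -0.009], 0, 0],
  [[0, 0, -0.008], 0, 0],
  [[0, 0, -0.006], 0, 0],
  [[0, 0, -0.005], 0, 0],
  [[0, 0, -0.004], 0, 0],
  [[0, 0, -0.003], 0, 0],
  [[0, 0, -0.002], 0, 0],
  [[0, 0, -0.001], 0, 0],
  [[0, 0, 0], 0, 0],
])

```text
time_s: 18.52
ee_pos: [0.5475, -0.0618, 0.1303]
tcp_rot: [2.15, -2.291, -0.0]
ft_force: [-0.1, -0.8, -1.5]
finger_gap: 0.197
grip_force: 80.8
```

Run:
```python
from w import *
where()
S=r.camera("scene");T=r.camera("top")
cv2.imwrite("pics/p5.png",np.hstack([cv2.resize(S[130:370,250:510],None,fx=1.5,fy=1.5),cv2.resize(T[150:390,180:440],None,fx=1.5,fy=1.5)])[:,:,::-1])
```

```text
t 18.52 pos [ 0.5475 -0.0618  0.1303] yaw -93.64 z [-0.  0. -1.] F [-0.08 -0.75 -1.51] gap 0.0168 grip 80.8 j [-0.23  0.12 -0.06  1.39  0.   -1.74]
```

View pics/p5.png

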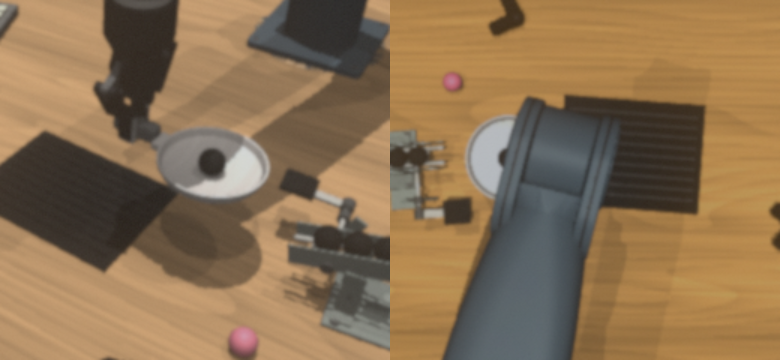

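Left half: the dish is held level and clear of the feeder with the ball central (211,163); three balls are still in the chute. Its underside is about 10 cm above the mat. Next: the quarter turn, then the shift over the mat.

Emit:
move_arm([
  [[0, 0, 0], 0.01, 0],
  [[0, 0, 0], 0.02, 0],
  [[0, 0, 0], 0.03, 0],
  [[0, 0, 0], 0.04, 0],
  [[0, 0, 0], 0.05, 0],
  [[0, 0, 0], 0.06, 0],
  [[0, 0, 0], 0.07, 0],
  [[0, 0, 0], 0.08, 0],
  [[0, 0, 0], 0.09, 0],
  [[0, 0, 0], 0.1, 0],
  [[0, 0, 0], 0.11, 0],
  [[0, 0, 0], 0.12, 0],
  [[0, 0, 0], 0.12, 0],
  [[0, 0, 0], 0.11, 0],
  [[0, 0, 0], 0.1, 0],
  [[0, 0, 0], 0.09, 0],
  [[0, 0, 0], 0.08, 0],
  [[0, 0, 0], 0.07, 0],
  [[0, 0, 0], 0.06, 0],
  [[0, 0, 0], 0.05, 0],
])

```text
time_s: 21.12
ee_pos: [0.5473, -0.0618, 0.1302]
tcp_rot: [0.07, -3.14, -0.0]
ft_force: [-0.4, 0.2, -1.1]
finger_gap: 0.197
grip_force: 80.8
```

Emit:
move_arm([
  [[0, 0, 0], 0.04, 0],
  [[0, 0, 0], 0.03, 0],
  [[0, 0, 0], 0.02, 0],
  [[0, 0, 0], 0.015, 0],
  [[0, 0, 0], 0.005, 0],
  [[0, 0, 0], 0, 0],
  [[0, 0, 0], 0, 0],
])

```text
time_s: 22.0
ee_pos: [0.5475, -0.0619, 0.1303]
tcp_rot: [-0.098, -3.14, 0.0]
ft_force: [0.2, 0.5, -1.5]
finger_gap: 0.199
grip_force: 80.8
```

Run:
```python
from w import *
where([.464,-.1295,.1303])
S=r.camera("scene");e=np.array(r.observe()["ee_pos"])
p=proj("scene",[e[0]+.0993,e[1]-.0062,.123]);print("ball expected",p)
x,y=p.astype(int);print([ (c,a,ray("scene",c,.123)) for c,a,_ in [blob(S,(0,0,0),(179,255,70),(x-14,y-14,x+15,y+15))]])
```

```text
t 22.0 pos [ 0.5475 -0.0619  0.1303] yaw 176.41 z [-0. -0. -1.] F [ 0.23  0.47 -1.47] gap 0.017 grip 80.8 j [-0.23  0.12 -0.06  1.39 -0.   -0.17]
shift tool [ 0.0791 -0.0727  0.    ]
ball expected [303.87832218 245.45375659]
[(array([303.88888889, 247.3236715 ]), np.int32(207), array([ 0.65062523, -0.06558797,  0.123     ]))]
```

Emit:
move_arm([
  [[0.001, -0.001, 0], 0, 0],
  [[0.002, -0.002, 0], 0, 0],
  [[0.003, -0.003, 0], 0, 0],
  [[0.004, -0.004, 0], 0, 0],
  [[0.005, -0.005, 0], 0, 0],
  [[0.006, -0.005, 0], 0, 0],
  [[0.007, -0.006, 0], 0, 0],
  [[0.008, -0.007, 0], 0, 0],
  [[0.009, -0.007, 0], 0, 0],
  [[0.008, -0.007, 0], 0, 0],
  [[0.007, -0.006, 0], 0, 0],
  [[0.006, -0.005, 0], 0, 0],
  [[0.005, -0.005, 0], 0, 0],
  [[0.004, -0.004, 0], 0, 0],
  [[0.003, -0.003, 0], 0, 0],
  [[0.002, -0.002, 0], 0, 0],
  [[0.001, -0.001, 0], 0, 0],
])

```text
time_s: 24.18
ee_pos: [0.462, -0.1297, 0.1303]
tcp_rot: [0.099, 3.14, 0.0]
ft_force: [-0.2, -0.3, -1.5]
finger_gap: 0.194
grip_force: 80.8
```

Emit:
move_arm([
  [[0, 0, 0], 0, 0],
  [[0, 0, 0], 0, 0],
  [[0, 0, 0], 0, 0],
  [[0, 0, 0], 0, 0],
  [[0, 0, 0], 0, 0],
  [[0, 0, 0], 0, 0],
  [[0, 0, 0], 0, 0],
  [[0, 0, 0], 0, 0],
  [[0, 0, 0], 0, 0],
  [[0, 0, 0], 0, 0],
  [[0, 0, 0], 0, 0],
  [[0, 0, 0], 0, 0],
])

```text
time_s: 25.68
ee_pos: [0.4621, -0.1296, 0.1303]
tcp_rot: [0.099, 3.14, 0.0]
ft_force: [-0.7, 1.0, -2.0]
finger_gap: 0.191
grip_force: 80.8
```

Run:
```python
from w import *
where([.464,-.1295,.1303])
S=r.camera("scene");e=np.array(r.observe()["ee_pos"])
p=proj("scene",[e[0]+.0993,e[1]-.0062,.123]);x,y=p.astype(int)
for i in range(3):
    c,a,_=blob(r.camera("scene"),(0,0,0),(179,255,70),(x-14,y-14,x+15,y+15));print(p,c,a,ray("scene",c,.123))
T=r.camera("top")
cv2.imwrite("pics/p6.png",np.hstack([cv2.resize(S[100:380,170:460],None,fx=1.35,fy=1.35),cv2.resize(T[130:410,180:470],None,fx=1.35,fy=1.35)])[:,:,::-1])
```

```text
t 25.68 pos [ 0.4621 -0.1296  0.1303] yaw 176.4 z [ 0.  0. -1.] F [-0.71  1.01 -1.96] gap 0.0163 grip 80.8 j [-0.41 -0.06 -0.25  1.39  0.   -0.35]
shift tool [-0.0019  0.0002  0.    ]
[297.33790149 205.3980609 ] [297.31288344 207.09815951] 163 [ 0.56564658 -0.13310095  0.123     ]
[297.33790149 205.3980609 ] [297.29878049 207.05487805] 164 [ 0.56555184 -0.13319165  0.123     ]
[297.33790149 205.3980609 ] [297.2804878  207.12804878] 164 [ 0.56575168 -0.13309929  0.123     ]
```

View pics/p6.png

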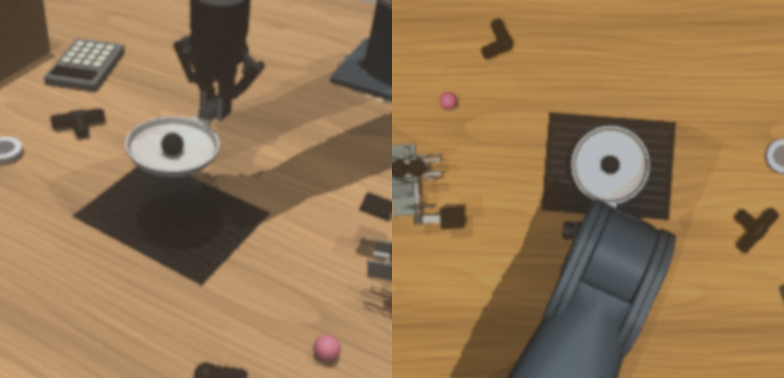

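Both views show the dish level over the mat's middle, the ball centred at (610,165) in the top half, and the grip towards the robot. The arm is still and the ball is within 3 mm of the mat centre, so I'm handing in.

```bash
python3 -c "
from station import r
print(r.hand_in())"
```

```text
the job is handed in; nothing more can be done
None
```

I served one ball and handed the job in at about 26 s: the dish is held still and level about 10 cm above the middle of the mat, with the ball in its centre, the grip pointing to the robot's side, and the other goods untouched.

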